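Drained oil filter through the waste bin's sprung flap

TASK

The old oil filter on the waste bin's drain ledge has finished dripping: push the self-closing flap open with one finger and, while that finger holds it open, push the filter over the sill with the other so it drops into the bin, then let the flap shut fully. The filter is oily, so slide it along standing: do not pick it up or knock it over on the ledge. Leave the sump plug on the ledge, the spanner on the bin and everything on the counter as they are.

Things in the scene. Friction and masses are not known exactly. Their poses are not given: they have to be found in the camera images.
- bin: Grey sheet-steel bench-top waste bin, fixed: a drain ledge in front, a hooded box with a sloping flap mouth behind. Origin: on the counter, straight below the middle of the sill (where ledge ends and mouth begins). x points level from ledge into mouth (the way to push), y along the sill, z up. Inside: x = 3 to 237 mm, y = -112 to 112 mm, floor at z = 12 mm.
- sill (a point): Middle of the sill, 155 mm above the counter, axes as the bin's. The flat drain ledge lies level with it, from x = -105 to 0 mm and y = -115 to 115 mm from here, with a rim 6 mm high round its three outer sides and none at the sill. The filter slides on it.
- hinge (a point): Middle of the flap's hinge barrel, a level rod 8 mm thick along y at the top of the mouth, 118 mm beyond the sill and 58 mm above it. The mouth slopes from sill to hinge and is open to above there, 224 mm wide between its sloping side cheeks. From the hinge the flat hood top runs on for 120 mm, 2 mm above the hinge axis.
- flap (a joint): Hinge of the flap, rad: 0 shut (sloping 27 degrees from sill up to hinge), growing as the lower edge swings down and inward; stop at 1.1, where it hangs straight down. A spring shuts it: pushing level into the bin some 15 mm above the ledge takes 1 to 2 N at first, 2 to 4 N half open. Let go, it swings shut by itself in under a second.
- flap_edge (a point): Middle of the flap's free lower edge, at the sill when shut. The flap is a flat steel plate 216 mm wide along y, 128 mm long from hinge to this edge, 3 mm thick; it fills the sloping mouth when shut.
- filter: The old spin-on oil filter to be disposed of: dark upright can, 54 mm in diameter, 52 mm high, about 250 g, with flutes round its upper end, standing on the ledge. Origin: centre of its underside.
- filter_mid (a point): Centre of that old filter, half-way up (26 mm above its underside).
- sump_plug: Steel sump plug, 25 mm across, 26 mm high, standing head down on the ledge near its end at negative bin y; leave it. Origin: centre of its underside.
- spanner: Steel shifting spanner, 210 mm long, 50 mm wide at the head, 11 mm thick, lying along the rear of the bin's hood top; leave it. Origin: underside, near mid-length.
- new_filter: New oil filter of the same kind and size, standing on the counter; leave it. Origin: centre of its underside.
- padlock: Galvanised padlock lying flat on the counter, 46 x 50 x 20 mm body with a shackle 40 mm long; leave it. Origin: underside of its body.
- jar: Clear jar of screws with a blue twist cap, 68 mm in diameter, 101 mm high, on the counter; leave it. Origin: centre of its underside.
- screwdriver: Yellow-handled screwdriver, 200 mm long, 26 mm thick, lying on the counter; leave it. Origin: underside at mid-length.
Things that resemble listed ones, but are neither listed nor needed, are in the scene too. What is shaped like the filter but green or orange is not meant.

How it is judged:
By the outcome, as a careful person would: the job done as asked, in the order asked, and still so for the second after the job is handed in, with the robot touching nothing.
It also fails if it takes over 35 s, if anything falls off the work surface, if the arm or the gripper's body presses on something with over 40 N, if the wrist force passes 120 N, or if a joint passes its speed limit or range.

ROBOT

A 6-joint arm with a two-finger parallel gripper is mounted at the origin on the work surface. World frame = base frame: x ahead of the robot, y to its left, z up, the work surface at z = 0. Lengths are in mm, angles in degrees, forces in N, time in s.
With the tool pointing down it reaches from about 375 to 925 mm from the base axis. Payload 5.7 kg.
Tool frame: the origin (TCP) lies at the very end of the fingers, on their centre line; the grasp point (between the pads) lies manip.hold_point_z behind it (manip.hold_point_z is the distance from the TCP to the grasp point, in mm); z points along the fingers, y is the line along which they close (so a half turn about z gives the same grasp; the last joint's range is limited). The gripper opens to 88 mm and grips with 3 to 60 N. Pads are 20 mm wide; open, the fingers measure 115 mm over their backs; the gripper's body (75 mm by 178 mm) begins 61 mm behind the grasp point.
Start: joints at [-74.032, 20.558, 86.54, -0, 72.909, -6.595], TCP at [230.201, -554.045, 192.723] pointing down, gripper open.
Joint ranges: [-170.27, 170.27], [-57.76, 135], [12.27, 136.19], [-55.21, 235.2], [11.17, 155.16], [-170.74, 170.74]. Speed limits (degrees/s): [136.94, 136.94, 180, 180, 180, 180].

INTERFACE

Orientations are given as a 3x3 rotation matrix whose columns are the frame's x, y, z axes.
In Python, from workcell import manip, eyes gives the robot as it stands.
- The arm moves only by the shell command python3 -m crank 'ROWS'. ROWS is JSON, a list of rows, each an object of numbers: "ax", "ay", "az": the turn, a rotation vector about the tool's x, y, z normalised to -1 to 1, where 1 is 2 pi rad; "tx", "ty", "tz": the shift along the tool's x, y, z normalised to -1 to 1, where 1 is 1000 mm; "fingers": the opening, from -1 (shut) to 1 (fully open). In form: [{"ax": .., "ay": .., "az": .., "tx": .., "ty": .., "tz": .., "fingers": ..}, ...]. A call has 1 to 20 rows; each row shifts and turns the commanded pose from where the row before left it, along the tool's axes as they then stand; what a row does not reach is not made up. A row lasts 1/8 s, in which the tool goes at most 62.5 mm and 10.7 degrees, less where a joint would pass 70% of its speed; a pose out of reach is approached as far as the arm can. A call with a number of a shift or a turn outside -1 to 1 is refused whole. A call with a gripper value outside its range is refused whole. The fingers move at their own pace and stop on an object; the grip force is fixed at half the most. Time passes only in rows, so rows that do not move let the fingers close. It gives the time, the measured TCP pose, the force, the opening and the grip force at its end, in the units of the state.
- manip.state(): the state, without advancing time (a new reading comes with each control period).
- eyes.capture(name): name is "side" or "top" or "wrist"; returns a dict with "pixels" (480x640x3 uint8, blue, green, red), "z_map" (480x640 float32, mm along the optical axis (not along the pixel's ray), 0 where there is no reading), "intrinsics" (3x3 intrinsics, pixels), "R" (3x3) and "t" (3): a world point X has camera coordinates R X + t; the wrist camera has in their place "T_tool_cam" (4x4, takes a point from camera to tool coordinates, whose origin is the TCP and whose axes are the flange's). Camera axes: x right, y down, z forward; pixel columns grow to the right and rows downward; lengths in mm; the calibration is good to about 2 mm. A picture is of the moment at which its call begins: read the wrist's pose just before it.
- manip.sign_off(): hands the job in; it is judged then, once.
The state is a dict: "time_s": time; "joints": joint angles; "qd": joint speeds; "joint_efforts": joint torques, N m; "tool_pos": TCP position; "orientation": TCP orientation; "contact_force": force on the tool from outside, world axes, zero at the start; "torque": the same for the moment, N m; "opening": opening from 0.0 (shut) to 1.0 (fully open); "gripper_force": force on a finger pad.
Only numpy, scipy, OpenCV 4.12 (cv2) and the standard library are available. Lean on these libraries where they do the work, as an engineer would, in place of code of your own. Each camera call takes 0.05 s, during which the arm holds its last target. There are 200 camera calls.

## Working session

There is one attempt and no reset: what is moved stays moved. The work goes in short steps, Python scripts to look and compute and a shell command to move; the robot and the scene stay as the last step left them, time stands still between calls to the robot, and variables do not carry over. Pictures are saved under pics/ and viewed, at most 10 in all, crops included, and the job is handed in when it is done.

```bash
mkdir -p pics; ls; python3 - <<'E'
from workcell import manip, eyes
import cv2,numpy as np
s=manip.state(); print(s, manip.hold_point_z)
for n in("side","top"):
    c=eyes.capture(n); cv2.imwrite(f"pics/{n}0.png",c["pixels"]); np.savez(f"{n}0.npz",**c)
    print(n,c["intrinsics"].tolist(),c["R"].tolist(),c["t"])
E
```

```text
pics
{'time_s': 0.0, 'joints': array([-7.40341446e+01,  2.05967096e+01,  8.65977742e+01, -6.67487662e-04,
        7.29089424e+01, -6.59705912e+00]), 'qd': array([ 0.00484263, -0.00126645, -0.00489281, -0.01212886,  0.00505827,
       -0.04665536]), 'joint_efforts': array([-2.05280230e-03, -5.15378308e+01, -2.70721650e+01,  6.75545214e-02,
        3.49092577e-02, -1.30678632e-04]), 'tool_pos': array([ 229.9804454 , -553.3746957 ,  191.93044121]), 'orientation': array([[ 9.23457496e-01,  3.83700398e-01, -5.07232295e-04],
       [ 3.83700683e-01, -9.23455892e-01,  1.73243329e-03],
       [ 1.96328690e-04, -1.79445389e-03, -9.99998371e-01]]), 'contact_force': array([0.36561881, 0.66652408, 0.24058998]), 'torque': array([ 0.00213361, -0.05257227,  0.0378952 ]), 'gripper_force': 0.0, 'opening': 1.0001934259580787} 18.700000000000003
side [[440.96279125368716, 0.0, 324.24955936243265], [0.0, 440.96279125368716, 245.50036651284913], [0.0, 0.0, 1.0]] [[-0.9994908691780413, -0.03132106883957743, -0.0060821933930017445], [-0.013633673330580524, 0.5916040015411146, -0.806113409088359], [0.028846583528009676, -0.8056200692679443, -0.5917298189304594]] [577.42768653  64.44789718 910.42598198]
top [[579.2390833235067, 0.0, 327.98275625723784], [0.0, 579.2390833235067, 247.79789808586676], [0.0, 0.0, 1.0]] [[-0.016927687469524673, -0.99984166265775, -0.005486621065788645], [-0.9952312060671056, 0.017376341432501437, -0.09598390088257187], [0.09606404044775728, 0.0038356710242920043, -0.995367765080146]] [  96.5405589   584.23443288 1167.03580612]
```

View pics/top0.png

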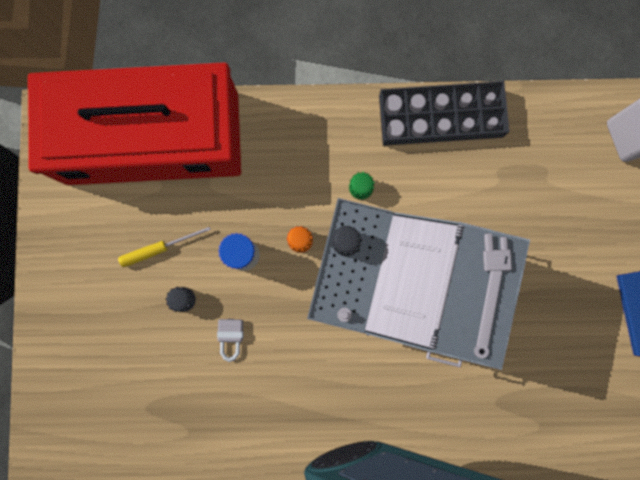

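View pics/side0.png

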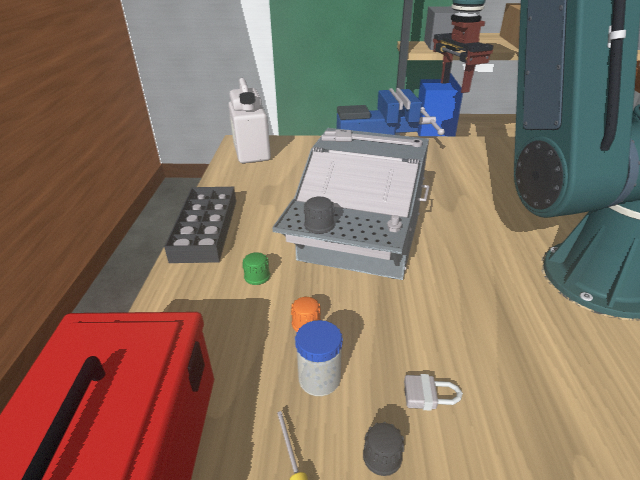

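The top view shows the bin with its mouth facing image right. The dark filter is on the ledge at about (345,240), the plug at (345,315) and the spanner on the rear hood. The dark can at (180,299) is the new filter. Next I locate the bin and filter from depth.

```bash
cat > h.py <<'E'
import numpy as np,cv2
def world(c):
    K,R,t=c["intrinsics"],c["R"],c["t"]; v,u=np.mgrid[:480,:640]
    z=c["z_map"]; P=np.stack([(u-K[0,2])/K[0,0]*z,(v-K[1,2])/K[1,1]*z,z],-1)
    return (P-t)@R
def ray(c,u,v,h):
    K,R,t=c["intrinsics"],c["R"],c["t"]; o=-R.T@t; d=R.T@np.linalg.solve(K,[u,v,1]); return o+d*(h-o[2])/d[2]
E
python3 - <<'E'
import numpy as np,cv2
from h import *
c=dict(np.load("top0.npz")); W=world(c); Z=W[...,2]
for p,h in(((338,200),161),((310,318),161),((528,242),215),((500,369),215)): print(p,ray(c,*p,h).round(1), W[p[1]+(3 if p[1]<300 else -3),p[0]+(3 if p[0]<400 else -3)].round(0))
m=np.zeros((480,640),bool); m[195:375,305:532]=1
m&=c["z_map"]>0
def rect(lo,hi,extra=None):
    k=m&(Z>lo)&(Z<hi); 
    k=cv2.morphologyEx(k.astype(np.uint8),cv2.MORPH_OPEN,np.ones((3,3)))>0
    r=cv2.minAreaRect(W[k][:,:2].astype(np.float32)); print(lo,hi,k.sum(),r,np.median(Z[k])); return k
rect(145,170); rect(209,221); rect(140,235)
g=c["pixels"].max(2)
k=m&(g<70); n,l,s,ce=cv2.connectedComponentsWithStats(k.astype(np.uint8)); i=1+s[1:,4].argmax(); print(s[i],ce[i])
q=(l==i)&(Z>200)&(Z<214); print(q.sum(),W[q].mean(0),np.ptp(W[q],axis=0), Z[q].mean())
print(cv2.minEnclosingCircle(W[q][:,:2].astype(np.float32)))
E
```

```text
(338, 200) [661.4  66.  161. ] [657.  60. 153.]
(310, 318) [445.7 120.7 161. ] [451. 115. 154.]
(528, 242) [ 571.9 -262.1  215. ] [ 567. -257.  215.]
(500, 369) [ 355.4 -203.6  215. ] [ 360. -199.  215.]
145 170 8269 ((538.5020751953125, 31.268653869628906), (138.7731170654297, 230.41859436035156), 74.78759002685547) 155.41359833845007
209 221 8267 ((483.6770935058594, -170.82896423339844), (134.34017944335938, 230.2932891845703), 74.85857391357422) 214.61001357168078
140 235 25439 ((511.61309814453125, -68.78439331054688), (345.9619445800781, 230.781982421875), 74.83061218261719) 197.6068829449662
[333 227  30  30 410] [350.91707317 243.24390244]
270 [581.51888754  45.82998105 204.50066229] [46.14302114 47.94810452  9.80951521] 204.50066228850284
((582.3803100585938, 53.06142807006836), 24.679826736450195)
```

```bash
python3 -m crank '[{"az":0.02625,"tz":-0.035,"fingers":1},{"az":0.02625,"tz":-0.035,"fingers":1},{"az":0.02625,"tz":-0.035,"fingers":1},{"az":0.02625,"tz":-0.035,"fingers":1},{"tx":0.013,"ty":-0.048,"fingers":1},{"tx":0.013,"ty":-0.048,"fingers":1},{"tx":0.013,"ty":-0.048,"fingers":1},{"tx":0.013,"ty":-0.048,"fingers":1},{"tx":0.013,"ty":-0.048,"fingers":1},{"tx":0.013,"ty":-0.048,"fingers":1},{"tx":0.013,"ty":-0.048,"fingers":1},{"tx":0.013,"ty":-0.048,"fingers":1},{"tx":0.013,"ty":-0.048,"fingers":1},{"tx":0.013,"ty":-0.048,"fingers":1},{"tx":0.013,"ty":-0.048,"fingers":1},{"tx":0.013,"ty":-0.048,"fingers":1},{"tx":0.013,"ty":-0.048,"fingers":1},{"tx":0.013,"ty":-0.048,"fingers":1}]'
python3 - <<'E'
from workcell import manip, eyes
import cv2,numpy as np
s=manip.state(); print(s["time_s"],s["tool_pos"],s["orientation"].round(4),s["joints"].round(1))
c=eyes.capture("wrist"); cv2.imwrite("pics/w1.png",c["pixels"])
np.savez("w1.npz",p=s["tool_pos"],O=s["orientation"],**c); print(c["T_tool_cam"].round(3))
E
```

```text
0.1 [ 230.02628953 -553.43584429  192.0081013 ] [[ 9.234e-01  3.837e-01 -5.000e-04]
 [ 3.837e-01 -9.234e-01  1.600e-03]
 [ 2.000e-04 -1.600e-03 -1.000e+00]] [-74.   20.6  86.6  -0.   72.9  -6.6]
[[-1.00000e-03 -9.61000e-01 -2.77000e-01  7.57300e+01]
 [ 1.00000e+00 -1.00000e-03 -0.00000e+00  2.81000e-01]
 [-0.00000e+00 -2.77000e-01  9.61000e-01 -1.91953e+02]
 [ 0.00000e+00  0.00000e+00  0.00000e+00  1.00000e+00]]validation failed for argument at $[0]...
```

View pics/w1.png

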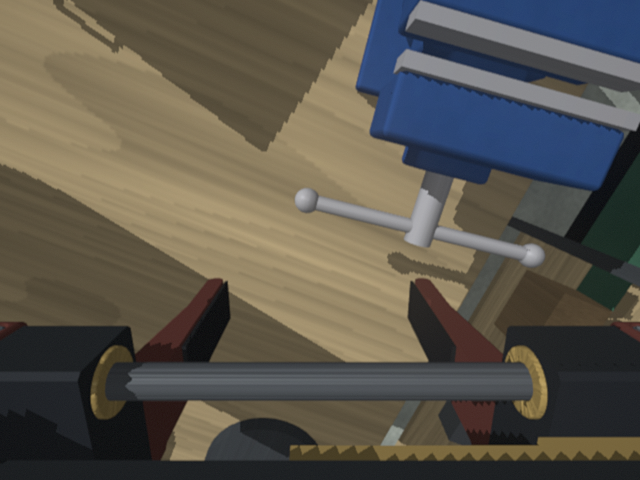

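The move was refused, so the arm hasn't moved, and this picture just shows the vice near the start pose. I'll resend with every key filled in.

```bash
python3 -m crank '[{"ax":0,"ay":0,"az":0.02625,"tx":0,"ty":0,"tz":-0.035,"fingers":1},{"ax":0,"ay":0,"az":0.02625,"tx":0,"ty":0,"tz":-0.035,"fingers":1},{"ax":0,"ay":0,"az":0.02625,"tx":0,"ty":0,"tz":-0.035,"fingers":1},{"ax":0,"ay":0,"az":0.02625,"tx":0,"ty":0,"tz":-0.035,"fingers":1},{"ax":0,"ay":0,"az":0,"tx":0.013,"ty":-0.048,"tz":0,"fingers":1},{"ax":0,"ay":0,"az":0,"tx":0.013,"ty":-0.048,"tz":0,"fingers":1},{"ax":0,"ay":0,"az":0,"tx":0.013,"ty":-0.048,"tz":0,"fingers":1},{"ax":0,"ay":0,"az":0,"tx":0.013,"ty":-0.048,"tz":0,"fingers":1},{"ax":0,"ay":0,"az":0,"tx":0.013,"ty":-0.048,"tz":0,"fingers":1},{"ax":0,"ay":0,"az":0,"tx":0.013,"ty":-0.048,"tz":0,"fingers":1},{"ax":0,"ay":0,"az":0,"tx":0.013,"ty":-0.048,"tz":0,"fingers":1},{"ax":0,"ay":0,"az":0,"tx":0.013,"ty":-0.048,"tz":0,"fingers":1},{"ax":0,"ay":0,"az":0,"tx":0.013,"ty":-0.048,"tz":0,"fingers":1},{"ax":0,"ay":0,"az":0,"tx":0.013,"ty":-0.048,"tz":0,"fingers":1},{"ax":0,"ay":0,"az":0,"tx":0.013,"ty":-0.048,"tz":0,"fingers":1},{"ax":0,"ay":0,"az":0,"tx":0.013,"ty":-0.048,"tz":0,"fingers":1},{"ax":0,"ay":0,"az":0,"tx":0.013,"ty":-0.048,"tz":0,"fingers":1},{"ax":0,"ay":0,"az":0,"tx":0.013,"ty":-0.048,"tz":0,"fingers":1}]'
python3 - <<'E'
from workcell import manip, eyes
import cv2,numpy as np
s=manip.state(); print(s["time_s"],s["tool_pos"],s["orientation"].round(4),s["joints"].round(1))
c=eyes.capture("wrist"); cv2.imwrite("pics/w2.png",c["pixels"])
np.savez("w2.npz",p=s["tool_pos"],O=s["orientation"],**c)
E
```

```text
time_s: 2.4
tool_pos: [582.9, 48.0, 332.5]
orientation: [[0.965, -0.263, -0.0], [-0.263, -0.965, -0.0], [-0.0, 0.0, -1.0]]
contact_force: [0.7, -0.2, 0.0]
opening: 0.998
gripper_force: 0.0
2.4 [582.85809743  48.01892683 332.47880669] [[ 9.649e-01 -2.627e-01 -5.000e-04]
 [-2.627e-01 -9.649e-01 -1.000e-04]
 [-5.000e-04  2.000e-04 -1.000e+00]] [ -2.1  14.   76.4  -0.   89.6 103.2]
```

View pics/w2.png

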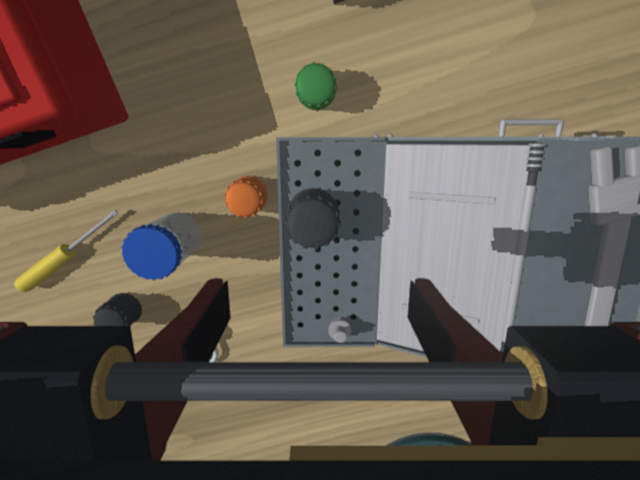

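The wrist view is well aligned. The filter top is at about (314,217), the sill runs (384,143)–(377,344), and the ledge rim corners are (278,139) and (284,346).

```bash
python3 - <<'E'
import numpy as np,cv2
c=dict(np.load("w2.npz")); T=c["T_tool_cam"]; O,p=c["O"],c["p"]
Rwc=O@T[:3,:3]; o=O@T[:3,3]+p; K=c["intrinsics"]
bx=O[:,1]; by=O[:,0]
def ray(u,v,h):
    d=Rwc@np.linalg.solve(K,[u,v,1]); return o+d*(h-o[2])/d[2]
def rel(X): return ((X-p)@bx).round(1),((X-p)@by).round(1)
for n,u,v,h in(("filt",314,217,207),("sillT",384,143,155),("sillB",377,344,155),("rimT",278,139,161),("rimB",284,346,161),("plug",339,328,160)):
    X=ray(u,v,h); print(n,X.round(1),"rel TCP binx,biny",rel(X))
v,u=np.mgrid[:480,:640]; z=c["z_map"]
P=np.stack([(u-K[0,2])/K[0,0]*z,(v-K[1,2])/K[1,1]*z,z],-1)@Rwc.T+o
k=(P[...,2]>200)&(P[...,2]<213)&(u>275)&(u<345)&(v>180)&(v<255)&(z>0)
r=(P[k]-p)@np.stack([bx,by],1); print(k.sum(),cv2.minEnclosingCircle(r.astype(np.float32)),P[k][:,2].mean())
k=(P[...,2]>211)&(P[...,2]<219)&(u>500)&(v<300)&(z>0); print("hood start x",np.percentile((P[k]-p)@bx,[0.5,2]),np.median(P[k][:,2]))
k=(abs(P[...,2]-155)<4)&(u>275)&(u<420)&(v>260)&(v<320)&(z>0); print("ledge z",np.median(P[k][:,2]))
E
```

```text
filt [591.5  49.6 207. ] rel TCP binx,biny (np.float64(-3.9), np.float64(8.0))
sillT [634.5 -33.3 155. ] rel TCP binx,biny (np.float64(64.9), np.float64(71.3))
sillB [417.   22.9 155. ] rel TCP binx,biny (np.float64(67.8), np.float64(-153.4))
rimT [665.6  65.8 161. ] rel TCP binx,biny (np.float64(-38.9), np.float64(75.2))
rimB [446.4 126.  161. ] rel TCP binx,biny (np.float64(-39.4), np.float64(-152.1))
plug [451.5  59.8 160. ] rel TCP binx,biny (np.float64(23.1), np.float64(-129.8))
2103 ((-5.806923866271973, 0.8942402601242065), 25.545639038085938) 205.4837946699791
hood start x [172.45676244 174.33953756] 215.1043447287953
ledge z 155.1232211307459
```

```bash
python3 -m crank '[{"ax":0,"ay":0,"az":0,"tx":0.001,"ty":-0.0055,"tz":0.04,"fingers":1},{"ax":0,"ay":0,"az":0,"tx":0,"ty":0,"tz":0.04,"fingers":1},{"ax":0,"ay":0,"az":0,"tx":0,"ty":0,"tz":0.04,"fingers":1},{"ax":0,"ay":0,"az":0,"tx":0,"ty":0,"tz":0.025,"fingers":1},{"ax":0,"ay":0,"az":0,"tx":0,"ty":0,"tz":0.015,"fingers":1},{"ax":0,"ay":0,"az":0,"tx":0,"ty":0,"tz":0,"fingers":1}]'
python3 - <<'E'
from workcell import manip, eyes
import cv2,numpy as np
c=eyes.capture("side"); cv2.imwrite("pics/s3.png",cv2.resize(c["pixels"][130:300,220:480],None,fx=3,fy=3)); 
E
```

```text
time_s: 3.2
tool_pos: [584.1, 51.4, 171.9]
orientation: [[0.965, -0.263, -0.002], [-0.263, -0.965, 0.0], [-0.002, 0.0, -1.0]]
contact_force: [0.3, -1.0, 0.5]
opening: 1.001
gripper_force: 0.0
```

View pics/s3.png

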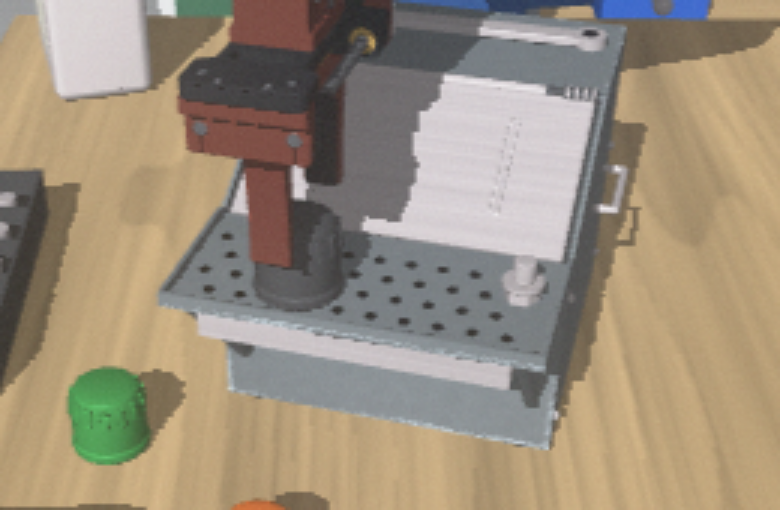

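The side crop shows the fingers straddling the filter: the rear finger's tip is at crop (271,262) and the filter is centred at about column 302. I'll check the lateral offset by projection.

```bash
python3 - <<'E'
import numpy as np
c=dict(np.load("side0.npz")); K,R,t=c["intrinsics"],c["R"],c["t"]
def pr(X):
    q=K@(R@np.array(X,float)+t); return ((q[:2]/q[2]-[220,130])*3).round(1)
bx=np.array([-.2627,-.9649,0]);by=np.array([.9649,-.2627,0]);p=np.array([584.1,51.4,0])
for n,d in(("L",27),("R",-27),("L25",25),("R25",-25)): print(n,pr(p+by*d+[0,0,165]),pr(p+by*d+[0,0,195]))
print("rear tip",pr(p-bx*57+[0,0,172]))
E
```

```text
L [254.8 262.2] [253.2 219.1]
R [341.2 276.2] [341.6 232.7]
L25 [258.  262.7] [256.4 219.6]
R25 [338.  275.6] [338.2 232.1]
rear tip [266.8 311.8]
```

```bash
python3 - <<'E'
from workcell import manip, eyes
import cv2,numpy as np
from h import world
c=eyes.capture("side"); W=world(c); s=manip.state(); p=s["tool_pos"]; O=s["orientation"]
B=(W-p)@np.stack([O[:,1],O[:,0],[0,0,1]],1)
hsv=cv2.cvtColor(c["pixels"],cv2.COLOR_BGR2HSV); m=((hsv[...,0]<12)|(hsv[...,0]>170))&(hsv[...,1]>90)&(c["z_map"]>0)&(abs(B).max(-1)<110)
for nm,k in(("rear",m&(B[...,0]<-20)),("front",m&(B[...,0]>20))):
    q=B[k]; print(nm,len(q),q.min(0),q.max(0)); lo=q[q[:,2]<np.percentile(q[:,2],15)]; print(lo.min(0),np.median(lo,0),lo.max(0))
# column under the rear finger
for v in range(205,236,3): print(v,B[v,310].round(0),c["pixels"][v,310])
for v in range(170,206,4): print(v,B[v,328].round(0),c["pixels"][v,328])
cv2.imwrite("pics/s4.png",cv2.resize(c["pixels"][140:250,270:370],None,fx=5,fy=5,interpolation=cv2.INTER_CUBIC))
E
```

```text
rear 455 [-82.74559748 -31.43656534  28.87445148] [-50.06617556  28.60772929 109.98375046]
[-54.96152977 -12.9583897   28.87445148] [-52.86152613  -1.26572515  35.07166869] [-51.14370367   9.52831051  40.21970125]
front 3 [ 44.33914463  -4.63049679 100.10342613] [ 46.52451249  -0.9231491  105.01652482]
[ 44.74046497  -0.9231491  100.10342613] [ 44.74046497  -0.9231491  100.10342613] [ 44.74046497  -0.9231491  100.10342613]
205 [-55.  -4.  54.] [ 72  79 127]
208 [-52.  -3.  47.] [ 70  79 125]
211 [-52.  -3.  41.] [ 71  81 126]
214 [-53.  -3.  36.] [ 71  78 127]
217 [-51.  -2.  29.] [ 66  73 105]
220 [-24.   7.   4.] [96 96 94]
223 [-26.   7.  -0.] [92 91 91]
226 [-26.   7.  -7.] [96 93 94]
229 [-28.   6. -12.] [96 97 94]
232 [-26.   7. -20.] [101 100  97]
235 [-39.   3. -17.] [148 143 137]
170 [-56. -35. 121.] [49 49 54]
174 [-57. -35. 115.] [46 48 52]
178 [44. -5. 53.] [47 47 50]
182 [44. -5. 45.] [47 48 50]
186 [44. -5. 37.] [50 52 55]
190 [43. -5. 29.] [52 50 56]
194 [92. 10. -8.] [111 110 114]
198 [ 83.   7. -11.] [90 88 91]
202 [  0. -18.  31.] [86 83 84]
```

View pics/s4.png

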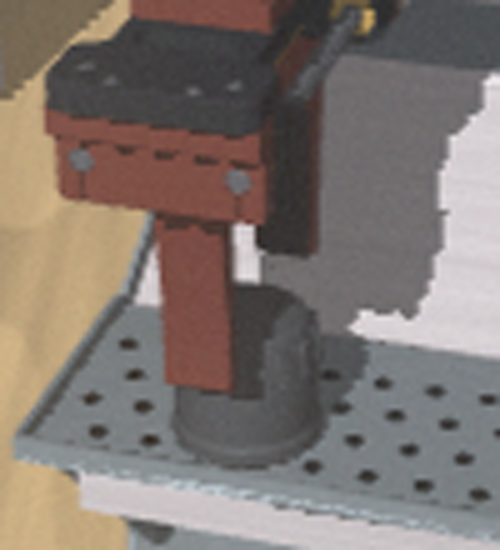

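The fingertips end about 27 mm above the reported TCP. I'll check the lower edge of the carrier before going lower.

```bash
python3 - <<'E'
from workcell import manip, eyes
import cv2,numpy as np
from h import world
c=eyes.capture("side"); W=world(c); s=manip.state(); p=s["tool_pos"]; O=s["orientation"]
B=(W-p)@np.stack([O[:,1],O[:,0],[0,0,1]],1)
for u in (284,290,318):
  for v in range(152,190,3): print(u,v,B[v,u].round(0),c["pixels"][v,u])
E
```

```text
284 152 [-77.  26. 151.] [67 67 72]
284 155 [-88.  22. 152.] [67 68 69]
284 158 [-89.  21. 148.] [73 72 76]
284 161 [-91.  21. 144.] [71 72 72]
284 164 [-88.  22. 138.] [ 69  79 127]
284 167 [-80.  26. 128.] [57 64 93]
284 170 [-82.  25. 125.] [115 113 113]
284 173 [-82.  26. 120.] [ 80  86 114]
284 176 [-82.  26. 115.] [ 75  84 131]
284 179 [-81.  27. 109.] [ 76  91 121]
284 182 [ 403.  233. -175.] [122 161 186]
284 185 [ 392.  228. -178.] [125 164 192]
284 188 [ 374.  221. -177.] [125 164 191]
290 152 [-77.  16. 152.] [66 66 69]
290 155 [-84.  14. 151.] [84 79 84]
290 158 [-88.  12. 149.] [71 67 71]
290 161 [-90.  12. 145.] [64 69 68]
290 164 [-86.  14. 138.] [ 72  82 129]
290 167 [-87.  13. 134.] [ 73  83 129]
290 170 [-80.  16. 125.] [ 72  82 129]
290 173 [-80.  17. 120.] [ 74  84 130]
290 176 [-82.  16. 116.] [ 71  81 129]
290 179 [-82.  17. 111.] [ 68  79 126]
290 182 [ 414.  218. -178.] [122 161 184]
290 185 [ 393.  211. -176.] [119 158 184]
290 188 [ 377.  204. -176.] [120 160 186]
318 152 [-64. -22. 151.] [61 59 60]
318 155 [-73. -25. 151.] [64 61 64]
318 158 [-83. -28. 151.] [62 59 60]
318 161 [-89. -30. 150.] [63 61 63]
318 164 [-87. -29. 144.] [69 66 67]
318 167 [-88. -29. 140.] [57 63 95]
318 170 [-88. -29. 135.] [ 73  81 129]
318 173 [-80. -27. 126.] [ 77  82 114]
318 176 [-82. -27. 122.] [111 108 108]
318 179 [-80. -27. 117.] [ 71  80 125]
318 182 [-80. -27. 112.] [ 71  79 127]
318 185 [108.  35.  -1.] [206 201 210]
318 188 [101.  33.  -4.] [209 207 214]
```

The body sits 27 mm high too, so the whole tool is offset and clearances hold. I'll go 28 mm lower, putting the tips about 16 mm above the ledge, then check.

```bash
python3 -m crank '[{"ax":0,"ay":0,"az":0,"tx":-0.0015,"ty":0,"tz":0.014,"fingers":1},{"ax":0,"ay":0,"az":0,"tx":0,"ty":0,"tz":0.014,"fingers":1},{"ax":0,"ay":0,"az":0,"tx":0,"ty":0,"tz":0,"fingers":1}]'
python3 - <<'E'
from workcell import manip, eyes
import cv2,numpy as np
from h import world
c=eyes.capture("side"); W=world(c); s=manip.state(); p=s["tool_pos"]; O=s["orientation"]
B=(W-p)@np.stack([O[:,1],O[:,0],[0,0,1]],1)
hsv=cv2.cvtColor(c["pixels"],cv2.COLOR_BGR2HSV); m=((hsv[...,0]<12)|(hsv[...,0]>170))&(hsv[...,1]>90)&(c["z_map"]>0)&(abs(B).max(-1)<110)
q=B[m&(B[...,0]<-40)]; print(p,"tip z",q[:,2].min()+p[2])
cv2.imwrite("pics/s5.png",cv2.resize(c["pixels"][140:250,270:370],None,fx=5,fy=5,interpolation=cv2.INTER_CUBIC))
E
```

```text
time_s: 3.72
tool_pos: [581.9, 52.0, 143.0]
orientation: [[0.965, -0.263, -0.003], [-0.263, -0.965, 0.0], [-0.003, 0.001, -1.0]]
contact_force: [-0.6, -0.3, -0.3]
opening: 0.998
gripper_force: 0.0
[582.5491252   51.96760001 143.80324126] tip z 33.86257516501236
```

View pics/s5.png

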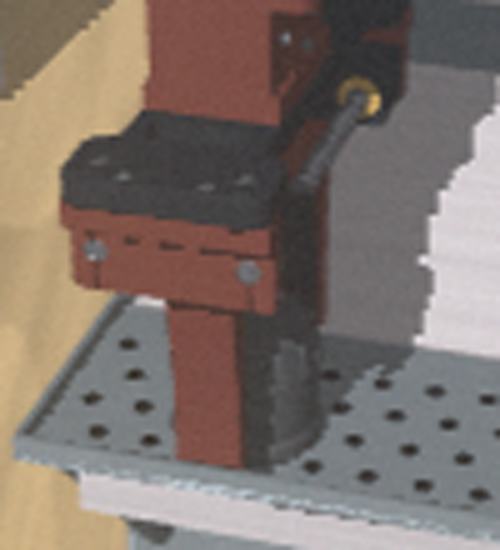

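Tips are now about 16 mm above the ledge with no contact force. First push is to just before the filter tips.

```bash
python3 -m crank '[{"ax":0,"ay":0,"az":0,"tx":0,"ty":0.008,"tz":0,"fingers":1},{"ax":0,"ay":0,"az":0,"tx":0,"ty":0.006,"tz":0,"fingers":1},{"ax":0,"ay":0,"az":0,"tx":0,"ty":0.005,"tz":0,"fingers":1},{"ax":0,"ay":0,"az":0,"tx":0,"ty":0.008,"tz":0,"fingers":1},{"ax":0,"ay":0,"az":0,"tx":0,"ty":0.01,"tz":0,"fingers":1},{"ax":0,"ay":0,"az":0,"tx":0,"ty":0.01,"tz":0,"fingers":1},{"ax":0,"ay":0,"az":0,"tx":0,"ty":0.01,"tz":0,"fingers":1},{"ax":0,"ay":0,"az":0,"tx":0,"ty":0.01,"tz":0,"fingers":1},{"ax":0,"ay":0,"az":0,"tx":0,"ty":0.005,"tz":0,"fingers":1}]'
python3 - <<'E'
from workcell import manip, eyes
import cv2,numpy as np
a=eyes.capture("side")["pixels"][140:260,250:370]; b=eyes.capture("top")["pixels"][180:300,310:430]
cv2.imwrite("pics/p1.png",cv2.resize(np.hstack([a,b]),None,fx=3.3,fy=3.3,interpolation=cv2.INTER_CUBIC))
E
```

```text
time_s: 4.9
tool_pos: [564.5, -18.0, 144.9]
orientation: [[0.965, -0.263, 0.0], [-0.263, -0.965, 0.0], [0.0, -0.001, -1.0]]
contact_force: [1.1, 4.5, 3.6]
opening: 1.001
gripper_force: 2.1
```

View pics/p1.png

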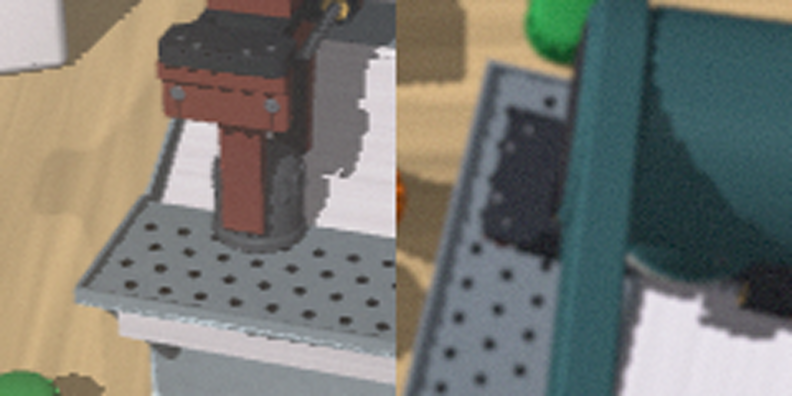

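The filter is standing and being pushed, centred at about crop (260,200), and the flap is open at roughly 5 N. On to the final push over the sill, then hold.

```bash
python3 -m crank '[{"ax":0,"ay":0,"az":0,"tx":0,"ty":0.01,"tz":0,"fingers":1},{"ax":0,"ay":0,"az":0,"tx":0,"ty":0.012,"tz":0,"fingers":1},{"ax":0,"ay":0,"az":0,"tx":0,"ty":0.012,"tz":0,"fingers":1},{"ax":0,"ay":0,"az":0,"tx":0,"ty":0.011,"tz":0,"fingers":1},{"ax":0,"ay":0,"az":0,"tx":0,"ty":0,"tz":0,"fingers":1},{"ax":0,"ay":0,"az":0,"tx":0,"ty":0,"tz":0,"fingers":1},{"ax":0,"ay":0,"az":0,"tx":0,"ty":0,"tz":0,"fingers":1},{"ax":0,"ay":0,"az":0,"tx":0,"ty":0,"tz":0,"fingers":1}]'
python3 - <<'E'
from workcell import manip, eyes
import cv2,numpy as np
a=eyes.capture("side")["pixels"][120:240,260:380]; b=eyes.capture("wrist")["pixels"]
a=cv2.resize(a,(480,480),interpolation=cv2.INTER_CUBIC); b=cv2.resize(b,(320,240)); b=np.vstack([b,0*b])
cv2.imwrite("pics/p2.png",np.hstack([a,b]))
E
```

```text
time_s: 6.0
tool_pos: [552.6, -60.7, 144.8]
orientation: [[0.965, -0.262, -0.0], [-0.262, -0.965, 0.0], [-0.0, -0.0, -1.0]]
contact_force: [-1.6, 1.9, 3.7]
opening: 0.999
gripper_force: 1.6
```

View pics/p2.png

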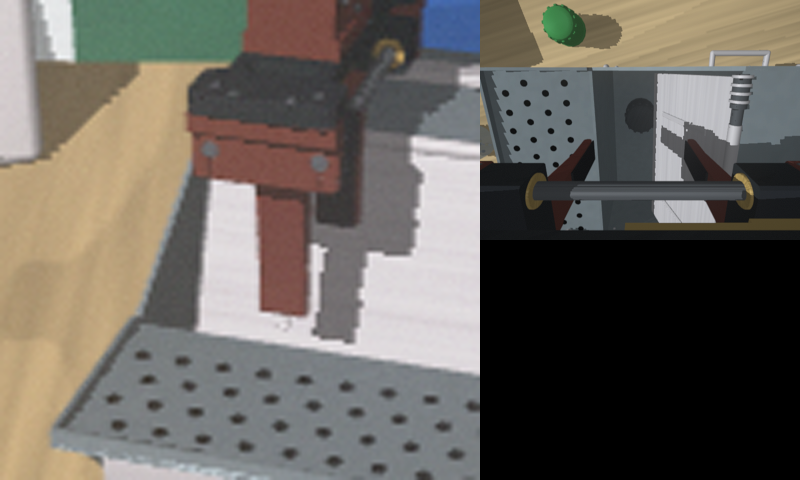

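The filter dropped in (dark disc in the bin at wrist inset (640,115)) and the ledge is clear of it. I'll back out so the flap follows shut, then lift away.

```bash
python3 -m crank '[{"ax":0,"ay":0,"az":0,"tx":0,"ty":-0.01,"tz":0,"fingers":1},{"ax":0,"ay":0,"az":0,"tx":0,"ty":-0.015,"tz":0,"fingers":1},{"ax":0,"ay":0,"az":0,"tx":0,"ty":-0.015,"tz":0,"fingers":1},{"ax":0,"ay":0,"az":0,"tx":0,"ty":-0.015,"tz":0,"fingers":1},{"ax":0,"ay":0,"az":0,"tx":0,"ty":-0.015,"tz":0,"fingers":1},{"ax":0,"ay":0,"az":0,"tx":0,"ty":-0.015,"tz":0,"fingers":1},{"ax":0,"ay":0,"az":0,"tx":0,"ty":-0.015,"tz":0,"fingers":1},{"ax":0,"ay":0,"az":0,"tx":0,"ty":-0.015,"tz":0,"fingers":1},{"ax":0,"ay":0,"az":0,"tx":0,"ty":-0.008,"tz":0,"fingers":1},{"ax":0,"ay":0,"az":0,"tx":0,"ty":0,"tz":-0.03,"fingers":1},{"ax":0,"ay":0,"az":0,"tx":0,"ty":0,"tz":-0.05,"fingers":1},{"ax":0,"ay":0,"az":0,"tx":0,"ty":0,"tz":-0.05,"fingers":1},{"ax":0,"ay":0,"az":0,"tx":0,"ty":0,"tz":-0.05,"fingers":1},{"ax":0,"ay":0,"az":0,"tx":0,"ty":0,"tz":-0.03,"fingers":1},{"ax":0,"ay":0,"az":0,"tx":0,"ty":0,"tz":0,"fingers":1},{"ax":0,"ay":0,"az":0,"tx":0,"ty":0,"tz":0,"fingers":1},{"ax":0,"ay":0,"az":0,"tx":0,"ty":0,"tz":0,"fingers":1},{"ax":0,"ay":0,"az":0,"tx":0,"ty":0,"tz":0,"fingers":1}]'
python3 - <<'E'
from workcell import manip, eyes
import cv2,numpy as np
a=eyes.capture("side")["pixels"]; b=eyes.capture("wrist")["pixels"]
cv2.imwrite("pics/p3.png",np.vstack([cv2.resize(a[90:300,180:480],(400,280)),cv2.resize(b,(400,300))]))
E
```

```text
time_s: 8.35
tool_pos: [584.4, 57.7, 353.4]
orientation: [[0.965, -0.263, -0.002], [-0.263, -0.965, 0.0], [-0.002, 0.001, -1.0]]
contact_force: [0.2, -0.9, 0.5]
opening: 0.996
gripper_force: 0.0
```

View pics/p3.png

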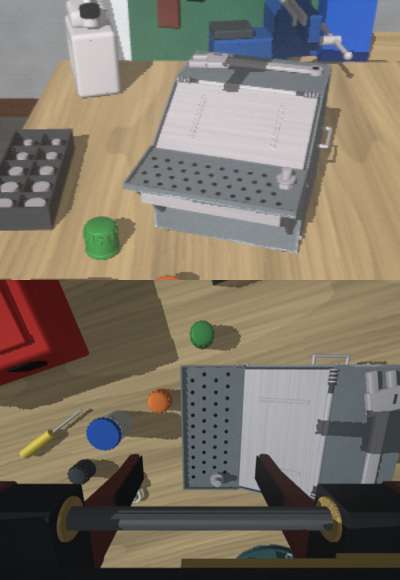

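The flap is fully shut. The ledge holds only the plug at (285,178), the spanner is in place and the arm is clear.

```bash
python3 -c "
from workcell import manip
print(manip.sign_off())"
```

```text
the job is handed in; nothing more can be done
None
```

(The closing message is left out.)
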